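# Unload the cured coupon from the dead-weight bonding jig

## Robot

A 7-joint arm with a two-finger parallel gripper is mounted at the origin on a cart in front of the work surface, level with it; the furniture and walls round the work are solid. World frame = base frame: x ahead of the robot, y to its left, z up, the work surface at z = 0. Lengths are in m, angles in rad, forces in N, time in s.
With the tool pointing down it reaches from about 0.35 to 0.9 m from the base axis. Payload 7.2 kg.
Tool frame: the origin (TCP) lies on the mounting face of the last link; the fingertips stand 182 mm ahead of it and the grasp point (between the pads) lies 163 mm ahead of it (arm.tcp_to_tips is the distance from the TCP to the fingertips, in m); z points along the fingers, y is the line along which they close (so a half turn about z gives the same grasp; the last joint's range is limited). The gripper opens to 88 mm and grips with 3 to 60 N. Pads are 20 mm wide; open, the fingers measure 115 mm over their backs; the gripper's body (75 mm by 178 mm) begins 61 mm behind the grasp point.
Start: joints at [-1.198, 0.411, -0.013, 1.596, 0.006, 1.134, -0.082], TCP at [0.267, 0.565, 0.405] pointing down, gripper open.
Joint ranges: [-2.95, 2.95], [-0.29, 1.99], [-1.47, 1.44], [0.14, 2.54], [-1.03, 4.17], [0.13, 1.85], [-2.86, 2.86]. Speed limits (rad/s): [2.39, 2.39, 3.01, 3.01, 3.14, 3.14, 3.14].

## Interface

Orientations are given as a rotation vector (axis times angle).
In Python, from station import arm gives the robot as it stands. Calls block until the motion is done:
- arm.move_pose(position, orientation): joint-space move of the TCP to a pose.
- arm.servo_line(position, frame=None, velocity=0.15): straight line of the TCP; frame=None keeps the orientation; velocity is the mean speed in m/s.
- arm.goto_joints(angles): joint-space move.
- arm.grip(opening, grasp_force=None): finger opening in m; grasp_force is the grip in N (None keeps the last); returns when the fingers have stopped.
- arm.dwell(seconds).
- arm.inverse_kinematics(position, orientation): joint angles nearest the present ones, or None.
- arm.get_obs(): the state.
- arm.grab_frame(name): name is "scene" or "top" or "wrist"; returns the picture (384x512x3 uint8, red, green, blue); there is no depth.
- arm.camera_params(name): a dict with "fx", "fy", "cx", "cy" (pixels), "pose" (4x4, takes a point from camera to world coordinates); the wrist camera has in their place "tool_from_camera" (4x4, takes a point from camera to tool coordinates, whose origin is the TCP and whose axes are the flange's). Camera axes: x right, y down, z forward; pixel columns grow to the right and rows downward; lengths in m; the calibration is good to about 2 mm. A picture is of the moment at which its call begins: read the wrist's pose just before it. camera_params takes no time and is no camera call.
A pose or a line that the arm cannot do raises arm.PlanningError and nothing moves.
- arm.job_done(): hands the job in; it is judged then, once.
The state is a dict: "time": time; "joint_positions": joint angles; "qd": joint speeds; "joint_torque": joint torques, N m; "position": TCP position; "ee_rot": TCP orientation; "contact_force": force on the tool from outside, world axes, zero at the start; "moment": the same for the moment, N m; "finger_gap": finger opening in m; "grasp_force": force on a finger pad.
Only numpy, scipy, OpenCV 4.12 (cv2) and the standard library are available. Lean on these libraries where they do the work, as an engineer would, in place of code of your own. Each camera call takes 0.05 s, during which the arm holds its last target. There are 200 camera calls.

## Task

The glued coupon in the bonding jig has cured: stand the two weights aside on the rubber mat, then lay the pressure plate on the mat too, lift the coupon out, keeping it flat, and lay it in the empty lane of the coupon rack. Then close the jig again: put the plate back between its guide pins, flat on the rails, and stand each weight back on the plate at the end where it stood before. Do not disturb the finished coupon in the rack's other lane.

Things in the scene. Friction and masses are not known exactly. Their poses are not given: they have to be found in the camera images.
- weight_a_mid (a point): Larger turned steel weight, loose, upright on one end of the pressure plate (which end varies): round base 48 mm across, 25 mm high, on it a faceted knob 38 mm across (24 to 50 mm over the underside) to grasp; 50 mm high, 0.42 kg. The point is its centre, 25 mm over its underside; z up.
- weight_b_mid (a point): Smaller turned steel weight, loose, upright on the plate's other end: round base 41 mm across, 25 mm high, on it a faceted knob 32 mm across (24 to 46 mm over the underside) to grasp; 46 mm high, 0.36 kg. The point is its centre, 23 mm over its underside; z up.
- plate_handle (a point): Pressure plate, loose, steel, 56 (x) by 160 (y) by 10 mm, 0.45 kg. Point: centre of its black bridge handle, a bar 12 wide (x), 50 long (y), 12 mm high on two posts 34 mm apart, 34 mm over the plate's underside, 18 mm free below the bar. Round pads (54 mm) at y = +-54 mm carry the weights. z up; same either way round.
- coupon_mid (a point): Cured coupon, loose, under the plate, its ends sticking out: two aluminium strips end to end, 130 (x) by 25 (y) by 5 mm in all, with a 40 x 25 x 5 mm strap glued on top in the middle (10 mm thick there); 60 g. Grasp the middle across its 25 mm. Point: centre of the middle, 5 mm over the underside; x along it, z up; same either way round.
- jig: Bonding jig, fixed. Dark base 130 (x) by 200 (y) by 12 mm, origin centre of underside, z up. Coupon lies on it along x, mid, between dowels at (+-50, +-17), 6 mm tall. Rails at y = +-57 (56 by 26 mm), tops at z = 22.5, carry the plate (long side along y, centred; handle point then at z = 56.5), which has 4 mm play between guide pins at (+-36, +-62) and (0, +-88) mm, 8 thick, tips at z = 40.
- mat: Black ribbed rubber mat, fixed on the bench, 160 (x) by 180 (y) by 3 mm: the side area, with room for all three (plate along y in one half of x, the weights side by side in the other half). Origin at the centre of its underside; z up.
- rack: Coupon rack, fixed. Dark base 112 (x) by 132 (y) by 6 mm, origin centre of underside, z up. Two grey comb bars, 14 mm thick, at x = +-44 mm; a coupon lies along x across both, in notches 33 mm wide with floors at z = 12 and fence tops at z = 21 mm. Lane y = +32 mm holds the finished coupon, lane y = -32 mm is empty: there the coupon's point belongs at (0, -32, 17) mm.
- done_coupon_mid (a point): Finished coupon of the same make, loose, already in the rack's lane at y = +32 mm; leave it alone. The point is the centre of its middle, 5 mm over its underside; x along it.
Things that resemble listed ones, but are neither listed nor needed, are in the scene too. What is shaped like the part that bears weight_a_mid but green or purple is not meant.

How it is judged:
On the way, in this order (a step that is already met when the one before it is completed fails the run):
1. both weights stand on the mat itself, while the plate is still in the jig (x of weight_a_mid in the frame of mat between -0.08 and 0.08 m and y of weight_a_mid in the frame of mat between -0.09 and 0.09 m and z of weight_a_mid in the frame of mat below 0.033 m and x of weight_b_mid in the frame of mat between -0.08 and 0.08 m and y of weight_b_mid in the frame of mat between -0.09 and 0.09 m and z of weight_b_mid in the frame of mat below 0.031 m and angle between each of weight_a_mid, weight_b_mid's own z axis and vertical below 0.15 rad and x of plate_handle in the frame of jig between -0.008 and 0.008 m and y of plate_handle in the frame of jig between -0.008 and 0.008 m and z of plate_handle in the frame of jig between 0.0535 and 0.0595 m and angle between the y axis of plate_handle and the y axis of jig, either way round below 0.15 rad), for 0.2 s.
2. the plate lies flat on the mat (x of plate_handle in the frame of mat between -0.08 and 0.08 m and y of plate_handle in the frame of mat between -0.09 and 0.09 m and z of plate_handle in the frame of mat below 0.042 m and angle between plate_handle's own z axis and vertical below 0.1 rad), for 0.2 s.
3. the coupon lies in the empty lane of the rack (x of coupon_mid in the frame of rack between -0.015 and 0.015 m and y of coupon_mid in the frame of rack between -0.04 and -0.024 m and z of coupon_mid in the frame of rack between 0.014 and 0.02 m and angle between the x axis of coupon_mid and the x axis of rack, either way round below 0.15 rad and angle between coupon_mid's own z axis and vertical below 0.1 rad), for 0.2 s.
4. the plate lies flat on the jig's rails again, between the guide pins (x of plate_handle in the frame of jig between -0.008 and 0.008 m and y of plate_handle in the frame of jig between -0.008 and 0.008 m and z of plate_handle in the frame of jig between 0.0535 and 0.0595 m and angle between the y axis of plate_handle and the y axis of jig, either way round below 0.15 rad), for 0.2 s.
At the end, for the whole second after the job is handed in: Coupon flat in the empty lane (15 mm along, 8 mm across); plate flat on the rails between the pins (8 mm, 0.15 rad); each weight upright on the plate within 13 mm of where it stood at the start; finished coupon within 10 mm of its place; all at rest and released (all of step 3 and all of step 4 and distance of each of weight_a_mid, weight_b_mid from where it was at the start of the episode below 0.013 m and angle between each of weight_a_mid, weight_b_mid's own z axis and vertical below 0.1 rad and z of weight_a_mid in the frame of jig between 0.0545 and 0.0605 m and z of weight_b_mid in the frame of jig between 0.0525 and 0.0585 m and linear speed of each of weight_a, weight_b, plate, coupon below 0.02 m/s and distance of done_coupon_mid from where it was at the start of the episode below 0.01 m); the robot touches nothing.
It fails at once if the finished coupon in the rack is pushed out of its place (more than 10 mm) (distance of done_coupon_mid from where it was at the start of the episode above 0.01 m).
It fails at once if the cured coupon is turned up on edge or over (angle between coupon_mid's own z axis and vertical above 0.7 rad).
It fails at once if a weight is tipped over (angle between any of weight_a_mid, weight_b_mid's own z axis and vertical above 0.7 rad).
It also fails if it takes over 125 s, if anything falls off the work surface, if the arm or the gripper's body presses on something with over 40 N, if the wrist force passes 120 N, or if a joint passes its speed limit or range.

## Working session

There is one attempt and no reset: what is moved stays moved. The work goes in short steps, each a Python script; the robot and the scene stay as the last script left them, time stands still between calls to the robot, and variables do not carry over. Pictures are saved under pics/ and viewed, at most 14 in all, crops included, and the job is handed in when it is done.

```bash
ls; mkdir -p pics; python3 - <<'E'
from station import arm
import cv2
for n in ("scene","top"):
    im=arm.grab_frame(n); cv2.imwrite(f"pics/{n}0.png",im[:,:,::-1]); p=arm.camera_params(n); print(n,p["fx"],p["cx"],p["cy"],p["pose"].round(3).tolist())
print(arm.camera_params("wrist")); o=arm.get_obs(); print(o["time"],o["ee_rot"],o["position"])
E
```

```text
pics
scene 397.5439973498775 259.6018935290363 190.90669225393654 [[0.667, -0.563, 0.488, 0.084], [-0.745, -0.507, 0.434, -0.564], [0.003, -0.653, -0.757, 0.846], [0.0, 0.0, 0.0, 1.0]]
top 419.9960410810018 247.36951019864753 193.36739562217616 [[-0.004, -0.984, 0.176, 0.368], [-1.0, 0.004, -0.005, -0.116], [0.004, -0.176, -0.984, 1.209], [0.0, 0.0, 0.0, 1.0]]
{'fx': 322.38800459804156, 'fy': 322.38800459804156, 'cx': 260.4540087924184, 'cy': 193.84985159918276, 'tool_from_camera': array([[ 1.93560656e-04, -9.61692396e-01, -2.74130806e-01,
         7.52650970e-02],
       [ 9.99999936e-01,  1.03410645e-04,  3.43308416e-04,
         4.84304902e-04],
       [-3.01809049e-04, -2.74130855e-01,  9.61692354e-01,
         2.05919793e-02],
       [ 0.00000000e+00,  0.00000000e+00,  0.00000000e+00,
         1.00000000e+00]])}
0.1 [-6.86814306e-01 -3.06539279e+00  2.12779575e-03] [0.26662078 0.56507331 0.40391627]
```

View pics/scene0.png

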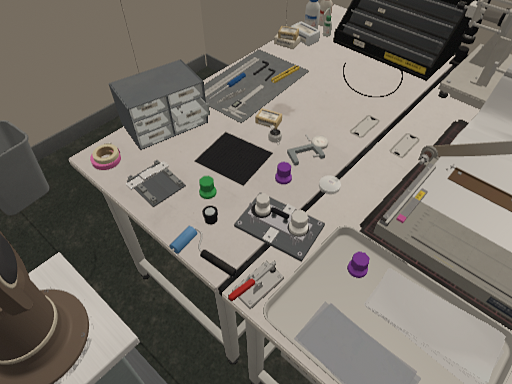

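View pics/top0.png

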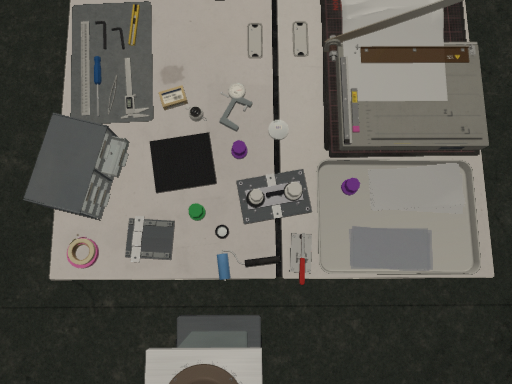

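The mat is at top-view pixel (183,162), the rack at (150,239) with its coupon in the left lane, and the jig at (273,195). The jig's weights are at (256,197) and (293,190). I'll take a closer wrist look at each.

```bash
cat > h.py <<'E'
from station import arm
import numpy as np, cv2
from scipy.spatial.transform import Rotation as Ro
def rv(psi): return (Ro.from_euler('z',psi)*Ro.from_matrix(np.diag([-1.,1,-1]))).as_rotvec()
def camT(name):
    p=arm.camera_params(name)
    if name!="wrist": return p,p["pose"]
    o=arm.get_obs(); T=np.eye(4); T[:3,:3]=Ro.from_rotvec(o["ee_rot"]).as_matrix(); T[:3,3]=o["position"]
    return p,T@p["tool_from_camera"]
def ray(p,T,uv,z):
    uv=np.atleast_2d(np.asarray(uv,float)); f=p["fx"]
    d=np.c_[(uv[:,0]-p["cx"])/f,(uv[:,1]-p["cy"])/p["fy"],np.ones(len(uv))]@T[:3,:3].T
    s=(z-T[2,3])/d[:,2]; return (T[:3,3]+d*s[:,None])[:,:2]
def snap(name,file=None):
    p,T=camT(name); im=arm.grab_frame(name)
    if file: cv2.imwrite(f"pics/{file}.png",im[:,:,::-1]); np.savez(f"pics/{file}.npz",T=T)
    return im,p,T
def load(file): return cv2.imread(f"pics/{file}.png"),arm.camera_params("wrist"),np.load(f"pics/{file}.npz")["T"]
TIP=arm.tcp_to_tips
E
python3 - <<'E'
from h import *
p,T=camT("top")
for n,uv,z in (("jig",(273,196),.012),("mat",(183,162),.003),("rack",(150,239),.006),("wL",(256,197),.08),("wR",(293,190),.08)): print(n,ray(p,T,uv,z))
jig=ray(p,T,(273,196),.012)[0]; mr=(ray(p,T,(183,162),0)[0]+ray(p,T,(150,239),0)[0])/2
# camera sits 75mm along tool x (toward robot for psi=0) looking tilted; aim centre
def look(c,z,psi,f):
    t=[c[0],c[1],z]; arm.move_pose(t,rv(psi)); snap("wrist",f); print(arm.get_obs()["time"],arm.get_obs()["joint_positions"])
look(mr,.45,0,"mr")
look(jig,.36,0,"jig")
for psi in (-1.4,1.7): print(arm.inverse_kinematics([jig[0],jig[1],.25],rv(psi)))
E
```

```text
jig [[ 0.57419817 -0.19562762]]
mat [[0.67862516 0.068178  ]]
rack [[0.45209146 0.15660656]]
wL [[ 0.55987064 -0.14469111]]
wR [[ 0.57892851 -0.24606209]]
2.1167 [-0.46092926  0.29365141  0.2268523   1.66799255 -0.07063628  1.18815466
  1.35542625]
3.3917 [-0.01246845  0.43095653  0.35055009  1.71311134 -0.16976065  1.02672814
  1.97019263]
[-0.18182993  0.6174228   0.60992745  1.81707838 -0.45660924  0.85128626
  0.81996079]
[ 1.02228601  0.937556   -1.24588864  1.73352749  0.9535169   1.21343609
  2.7818896 ]
```

View pics/mr.png

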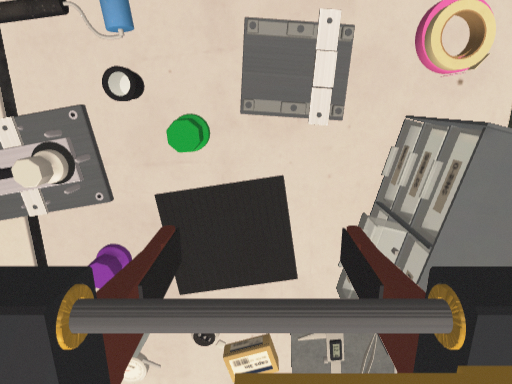

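View pics/jig.png

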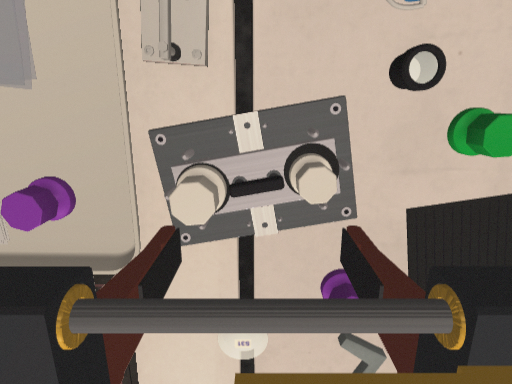

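The jig view shows the base corners near (150,129), (345,96), (356,216) and (182,244), with the left knob at (195,200) and the right one at (315,178). In the other view the rack corners are near (244,17), (354,26), (344,119) and (241,113), with the finished coupon on the right (+y) side. The mat corners are near (157,194), (284,177), (297,280) and (178,293).

```bash
cat >> h.py <<'E'
def fitrect(file,clicks,z,lx,ly,win=4):
    """clicks in order (-x,-y),(-x,+y),(+x,+y),(+x,-y); returns x,y,psi,residuals"""
    im,p,T=load(file); g=cv2.cvtColor(im,cv2.COLOR_BGR2GRAY)
    c=cv2.cornerSubPix(g,np.float32(clicks).reshape(-1,1,2),(win,win),(-1,-1),(3,50,.01)).reshape(-1,2)
    w=ray(p,T,c,z); m=np.array([[-lx,-ly],[-lx,ly],[lx,ly],[lx,-ly]])/2
    q=(w-w.mean(0)); a=np.angle(np.sum((q[:,0]+1j*q[:,1])*(m[:,0]-1j*m[:,1])))
    R=np.array([[np.cos(a),-np.sin(a)],[np.sin(a),np.cos(a)]])
    return np.r_[w.mean(0),a],(q-m@R.T).round(4).tolist(),c.round(1).tolist()
E
python3 - <<'E'
from h import *
for n,a in dict(jig=("jig",[(150,129),(345,96),(356,216),(182,244)],.012,.13,.2),rack=("mr",[(244,17),(354,26),(344,119),(241,113)],.006,.112,.132),mat=("mr",[(157,194),(284,177),(297,280),(178,293)],.003,.16,.18)).items():
    r=fitrect(*a); print(n,r[0].round(4)); print(r[1]); print(r[2])
im,p,T=load("jig")
print("knobs",ray(p,T,[(195,200),(315,178)],.081),"handle",ray(p,T,(258,186),.0625))
E
```

```text
jig [ 0.5735 -0.197   0.1768]
[[0.0004, 0.0008], [0.0014, -0.0015], [-0.0002, -0.0019], [-0.0017, 0.0026]]
[[147.5, 130.10000610351562], [344.5, 94.9000015258789], [356.70001220703125, 217.39999389648438], [180.39999389648438, 245.60000610351562]]
rack [ 0.4531  0.1578 -0.0629]
[[0.0006, 0.0006], [0.0007, -0.0006], [-0.0009, -0.0003], [-0.0005, 0.0003]]
[[244.5, 16.5], [354.5, 24.600000381469727], [342.20001220703125, 119.69999694824219], [239.6999969482422, 113.0999984741211]]
mat [0.6788 0.0698 0.1642]
[[-0.0013, 0.0009], [0.0002, -0.0001], [-0.0007, -0.0015], [0.0018, 0.0008]]
[[153.89999389648438, 194.5], [282.70001220703125, 174.8000030517578], [297.20001220703125, 278.20001220703125], [180.6999969482422, 296.79998779296875]]
knobs [[ 0.57928943 -0.24796324]
 [ 0.56014995 -0.14823319]] handle [[ 0.57185242 -0.19525042]]
```

```bash
cat >> h.py <<'E'
JIG=np.array([.5735,-.197,.1768]); RACK=np.array([.4531,.1578,-.0629]); MAT=np.array([.6788,.0698,.1642])
def at(F,x,y): c,s=np.cos(F[2]),np.sin(F[2]); return np.array([F[0]+c*x-s*y,F[1]+s*x+c*y])
HI=.155  # travel height of the fingertips
def go(xy,tip,psi,v=.15): arm.servo_line([xy[0],xy[1],tip+TIP],frame=rv(psi),velocity=v)
def st(msg):
    o=arm.get_obs(); print(msg,"t",round(o["time"],1),"gap",round(o["finger_gap"],4),"gf",round(float(np.max(o["grasp_force"])),1),"F",np.round(o["contact_force"],1))
def pick(xy,tip,psi,op,force,close=.0,hi=HI):
    arm.grip(op); go(xy,tip+.02,psi,.2); go(xy,tip,psi,.06); st("down")
    arm.grip(close,force); st("grip"); go(xy,tip+.015,psi,.06); go(xy,hi,psi,.2); st("lifted")
def place(xy,tip,psi,op,hi=HI):
    go(xy,hi,psi,.3); go(xy,tip+.012,psi,.2); go(xy,tip+.0007,psi,.04); st("placed")
    arm.grip(op); go(xy,tip+.03,psi,.1); go(xy,hi,psi,.25); st("free")
PJ=JIG[2]-np.pi/2; PM=MAT[2]-np.pi/2; WT=.0325+.0275
WJ={+1:at(JIG,0,.052),-1:at(JIG,0,-.052)}; WM={+1:at(MAT,.040,.038),-1:at(MAT,.040,-.038)}
E
python3 - <<'E'
from h import *
for y in (.052,): arm.move_pose([*WJ[1],HI+TIP],rv(PJ))
st("above"); snap("wrist","w1")
pick(WJ[1],WT,PJ,.085,40)
place(WM[1],WT-.0295,PM,.085)
snap("wrist","w2")
E
```

```text
above t 4.6 gap 0.088 gf 0.0 F [0.1 0.5 0.8]
down t 5.9 gap 0.0853 gf 0.0 F [-0.1  0.5 -0.5]
grip t 6.8 gap 0.0315 gf 40.0 F [2.7 1.1 1.1]
lifted t 7.8 gap 0.0319 gf 39.9 F [-0.2 -0.2 -3.5]
placed t 10.0 gap 0.0316 gf 39.9 F [-0.4  0.5 -3.6]
free t 11.9 gap 0.0849 gf 0.0 F [-0.3 -0.1  0.3]
```

```bash
python3 - <<'E'
from h import *
go(WJ[-1],HI,PJ,.35)
pick(WJ[-1],WT,PJ,.085,40)
place(WM[-1],WT-.0295,PM,.085)
go(at(JIG,0,0),.20,PJ,.35); st("look"); snap("wrist","p1"); im,_,_=snap("top"); cv2.imwrite("pics/topc.png",cv2.resize(im[100:270,100:340,::-1],None,fx=3,fy=3))
E
```

```text
down t 14.5 gap 0.0849 gf 0.0 F [0.5 0.1 0.3]
grip t 15.3 gap 0.0378 gf 40.0 F [-2.2  0.1  1.1]
lifted t 16.2 gap 0.0379 gf 40.0 F [ 0.4  0.4 -3.6]
placed t 18.6 gap 0.0377 gf 40.0 F [ 0.8 -1.2 -4. ]
free t 20.4 gap 0.0853 gf 0.0 F [-0.2 -0.2 -0.6]
look t 21.4 gap 0.0848 gf 0.0 F [ 0.7  0.4 -0.3]
```

View pics/p1.png

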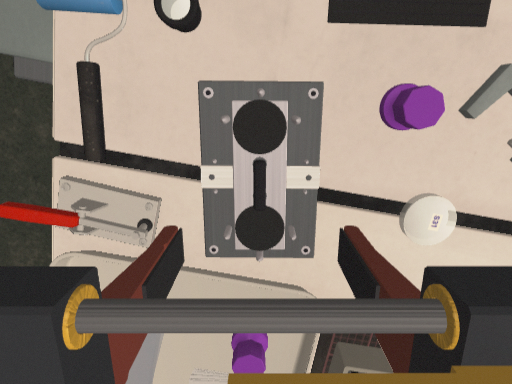

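View pics/topc.png

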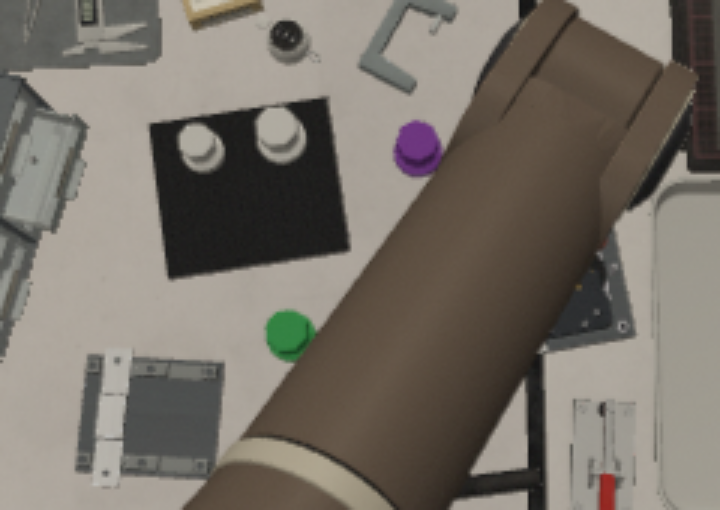

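Both weights are upright on the mat's far half. The plate's handle is at (260,185) and the coupon's ends are at columns 201 and 320. I'll refine the jig, handle and coupon positions from this closer view, then move the plate.

```bash
python3 - <<'E'
from h import *
r=fitrect("p1",[(206,257),(198,81),(323,81),(319,257)],.012,.13,.2); print(r[0].round(4),r[1],r[2])
im,p,T=load("p1")
sub=lambda w:(np.array([[np.cos(JIG[2]),np.sin(JIG[2])],[-np.sin(JIG[2]),np.cos(JIG[2])]])@(w-JIG[:2]).T).T.round(4)
print("handle ends top, jig frame",sub(ray(p,T,[(260,159),(260,209)],.0625)))
print("coupon ends",sub(ray(p,T,[(201,177),(320,177)],.017)))
E
```

```text
[ 0.5758 -0.1967  0.1862] [[-0.0025, 0.0016], [0.0005, -0.0005], [-0.001, -0.0021], [0.0029, 0.001]] [[205.3000030517578, 256.5], [197.5, 80.9000015258789], [323.0, 81.30000305175781], [319.0, 257.0]]
handle ends top, jig frame [[ 0.0008  0.0269]
 [ 0.001  -0.0222]]
coupon ends [[-0.0635 -0.0008]
 [ 0.0663 -0.0005]]
```

```bash
cat >> h.py <<'E'
HJ=at(JIG,.001,.001); HM=at(MAT,-.037,0); HT=.0225+.0155
E
python3 - <<'E'
from h import *
pick(HJ,HT,PJ,.04,50)
place(HM,HT-.0195,PM,.032)
c=at(JIG,0,0); go(c,.20,JIG[2],.35); st("look"); snap("wrist","c1"); im,_,_=snap("scene"); cv2.imwrite("pics/sc1.png",cv2.resize(im[120:270,110:340,::-1],None,fx=3,fy=3))
E
```

```text
down t 23.7 gap 0.0402 gf 0.0 F [-0.1 -0.3 -0.5]
grip t 24.2 gap 0.0117 gf 50.0 F [-3.  -0.3  3.7]
lifted t 25.3 gap 0.0115 gf 50.0 F [-0.9 -0.6 -4.8]
placed t 27.5 gap 0.0118 gf 50.0 F [ 0.5 -0.6 -4.9]
free t 29.1 gap 0.032 gf 0.0 F [-0.   0.7 -0.4]
look t 30.8 gap 0.0319 gf 0.0 F [-0.2 -0.2  0.5]
```

View pics/c1.png

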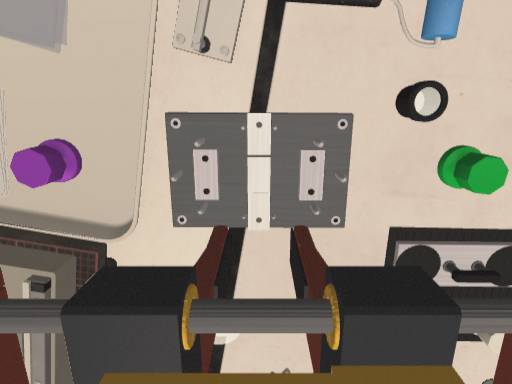

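View pics/sc1.png

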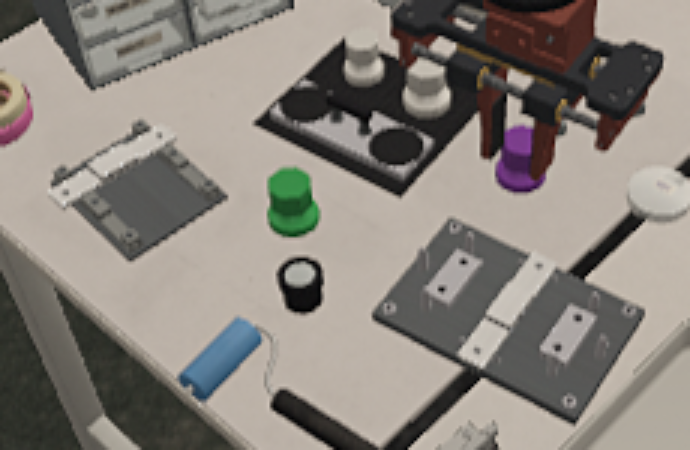

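The plate lies flat on the mat with both weights standing beside it. The coupon in the jig runs along column 259, rows 113–229, with the strap between rows 156 and 192.

```bash
python3 - <<'E'
from h import *
im,p,T=load("c1")
e=ray(p,T,[(259,113),(259,229)],.017); s=ray(p,T,[(259,156),(259,192)],.022)
J2=np.array([[np.cos(JIG[2]),np.sin(JIG[2])],[-np.sin(JIG[2]),np.cos(JIG[2])]])
print(((e-JIG[:2])@J2.T).round(4),((s-JIG[:2])@J2.T).round(4))
c=((e.mean(0)+s.mean(0))/2-JIG[:2])@J2.T; print(c)
g=at(JIG,*c); d=g
pick(g,.0135,JIG[2],.05,20)
L=at(RACK,0,-.032); go(L,.155,RACK[2],.35)
st("over rack"); snap("wrist","r1")
E
```

```text
[[-0.064  -0.0001]
 [ 0.0648 -0.0003]] [[-0.02   -0.0002]
 [ 0.0195 -0.0002]]
[ 8.53067779e-05 -1.81005058e-04]
down t 32.9 gap 0.0496 gf 0.0 F [ 0.   0.1 -0.2]
grip t 33.4 gap 0.0249 gf 20.0 F [-1.  -0.1  0.6]
lifted t 34.6 gap 0.0252 gf 20.0 F [ 0.1 -0.  -0.2]
over rack t 35.7 gap 0.0246 gf 20.0 F [-0.3 -0.3 -0.1]
```

View pics/r1.png

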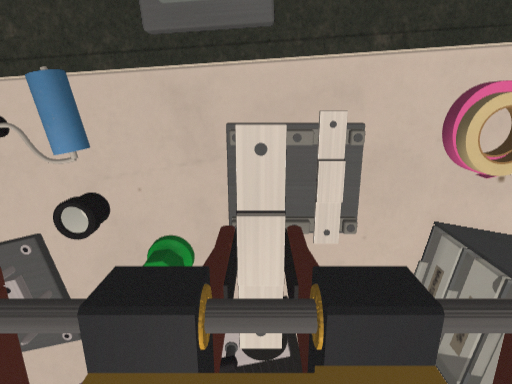

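The coupon is held level above the rack. Rack corners are near (228,123), (365,123), (358,235) and (232,232), and the finished coupon is undisturbed at column 330.

```bash
python3 - <<'E'
from h import *
r=fitrect("r1",[(228,123),(365,123),(358,235),(232,233)],.006,.112,.132,3); print(r[0].round(4),RACK,r[1],r[2])
_,p,T=load("r1"); print("done coupon in rack frame", [ ((ray(p,T,q,.017)[0]-RACK[:2])@np.array([[np.cos(RACK[2]),-np.sin(RACK[2])],[np.sin(RACK[2]),np.cos(RACK[2])]])).round(4).tolist() for q in ((333,111),(327,243))])
E
```

```text
[ 0.4529  0.1587 -0.0576] [ 0.4531  0.1578 -0.0629] [[-0.0003, 0.0004], [0.0008, -0.0014], [-0.0001, -0.0016], [-0.0004, 0.0026]] [[226.10000610351562, 122.69999694824219], [364.5, 123.19999694824219], [355.5, 232.8000030517578], [232.0, 233.0]]
done coupon in rack frame [[-0.0671, 0.0325], [0.0618, 0.0343]]
```

```bash
python3 - <<'E'
from h import *
R=np.array([.453,.1583,-.061]); L=at(R,0,-.032)
place(L,.0135,R[2],.04)
go(at(R,.03,-.01),.2,R[2],.3); snap("wrist","r2"); st("")
E
```

```text
placed t 37.2 gap 0.0246 gf 20.0 F [ 0.1 -0.7 -0.2]
free t 38.8 gap 0.04 gf 0.0 F [-0.1  0.4 -0.8]
 t 39.1 gap 0.0399 gf 0.0 F [-0.7 -0.4 -0. ]
```

View pics/r2.png

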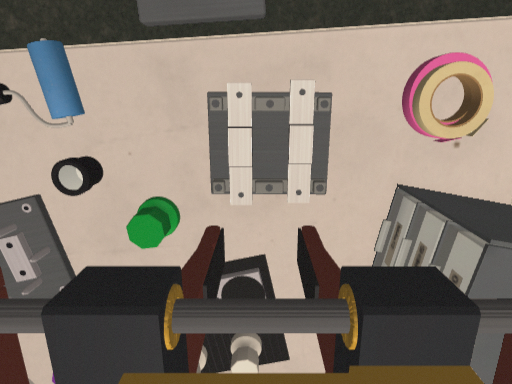

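The coupon (column 239) sits in its lane like the finished one (column 301). I'll put the plate back now, then look.

```bash
python3 - <<'E'
from h import *
go(HM,HI,PM,.3)
pick(HM,HT-.0195,PM,.032,50)
place(HJ,HT,PJ,.032)
go(at(JIG,0,0),.20,PJ,.35); st("look"); snap("wrist","p2")
E
```

```text
down t 42.2 gap 0.032 gf 0.0 F [0.3 0.5 0.5]
grip t 42.7 gap 0.0115 gf 50.0 F [-1.2 -0.2  2.3]
lifted t 43.9 gap 0.0116 gf 50.0 F [-0.6 -1.1 -5.4]
placed t 46.0 gap 0.0115 gf 50.0 F [-0.4  0.5 -4.5]
free t 47.5 gap 0.0319 gf 0.0 F [-0.4 -0.7 -0.5]
look t 47.8 gap 0.032 gf 0.0 F [ 0.   0.1 -0.3]
```

View pics/p2.png

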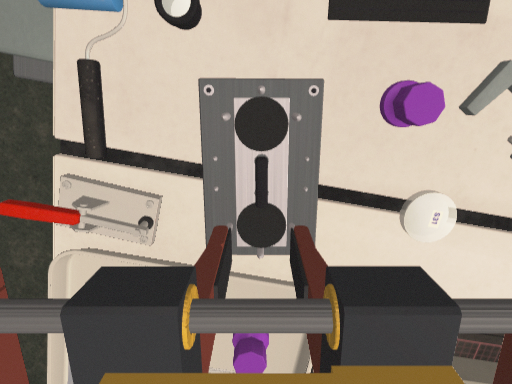

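The plate is back between the pins, with the pads at (262,123) and (261,225), matching the earlier view. The weights go back next.

```bash
python3 - <<'E'
from h import *
for k in (-1,1):
    arm.grip(.06); go(WM[k],HI,PM,.35)
    pick(WM[k],WT-.0295,PM,.06,40)
    place(WJ[k],WT,PJ,.06)
go(at(JIG,0,0),.23,PJ,.3); st("look"); snap("wrist","e1")
arm.goto_joints([-1.198,0.411,-0.013,1.596,0.006,1.134,-0.082]); arm.dwell(.3)
im,_,_=snap("scene"); cv2.imwrite("pics/e2.png",cv2.resize(im[120:270,110:340,::-1],None,fx=3,fy=3)); st("home")
E
```

```text
down t 50.8 gap 0.0599 gf 0.0 F [-0.6 -0.5  0.9]
grip t 51.2 gap 0.0374 gf 40.0 F [-1.1 -0.4  1.5]
lifted t 52.4 gap 0.0378 gf 40.0 F [ 0.5  0.1 -4.2]
placed t 54.6 gap 0.0375 gf 40.0 F [-0.  -0.6 -3.9]
free t 56.0 gap 0.0601 gf 0.0 F [-0.3  0.5  0. ]
down t 58.8 gap 0.0599 gf 0.0 F [ 0.2 -0.3 -0.1]
grip t 59.4 gap 0.0313 gf 40.0 F [0.6 0.4 1.4]
lifted t 60.5 gap 0.0312 gf 40.0 F [-1.1 -0.3 -4.5]
placed t 62.6 gap 0.0313 gf 40.0 F [-0.8 -0.1 -4.4]
free t 64.1 gap 0.0599 gf 0.0 F [ 0.2  0.5 -0.3]
look t 64.6 gap 0.0597 gf 0.0 F [-0.6  0.5 -0.3]
home t 67.8 gap 0.0601 gf 0.0 F [ 0.   0.6 -0. ]
```

View pics/e1.png

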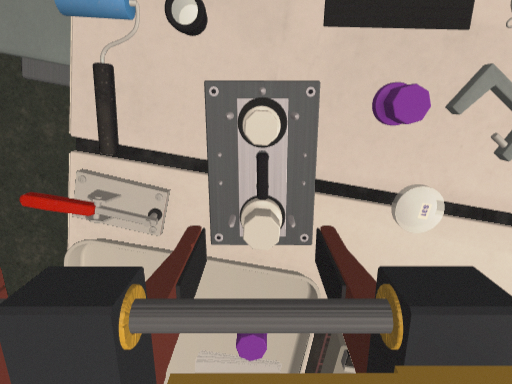

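View pics/e2.png

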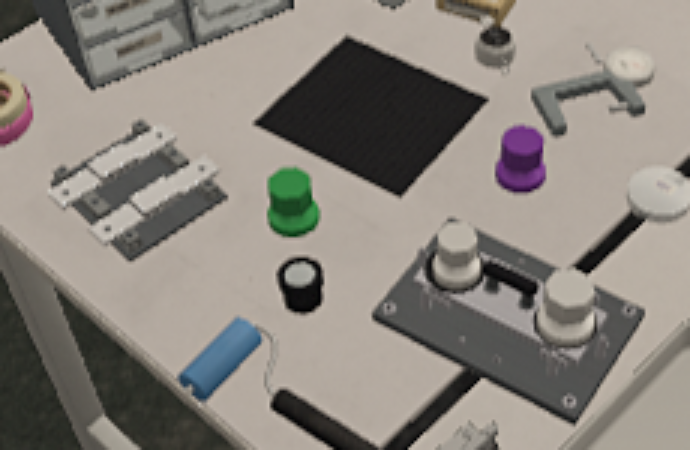

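The plate and both weights are back in place, the coupon is racked, and the arm is clear of everything.

```bash
python3 -c "
from station import arm
print(arm.job_done())"
```

```text
the job is handed in; nothing more can be done
None
```

I handed the job in with the arm clear at about 68 s: the coupon is flat in the empty lane, the plate is back on the rails between its pins, both weights stand at their original ends, and the finished coupon looks undisturbed; no verdict was returned.

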